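# Hang the tube basket on the dryer and switch it on

### The job

Lift the basket of test tubes off the drain stand, keep it level and carry it without putting it down on the bench to the hooks of the warm-air dryer, so that it hangs by its bar in both. Only then switch the dryer on without forcing the handle, which is locked unless pushed in: push it fully in, turn it clockwise all the way to the other mark and let it spring out again so that it locks. Leave the loose things on the bench where they stand.

Things in the scene. Friction and masses are not known exactly. Their poses are not given: they have to be found in the camera images.
- dryer: White tube dryer, fixed, 365 (x) by 240 (y) mm. Origin on the bench; x from its front (robot side) to its rear, y to its left, z up. Rear deck with black grille 150 mm high, x = -53 to 160. In front a grey panel slopes 25 deg from level, from 80 mm high at x = -205 up to 150 mm at x = -53, the handle at its middle (axis meets it at x = -130, 115 mm high). Post at x = 110 carries the hooks.
- handle_grip (a point): Best point to grip the black handle: on its turning axis, 43 mm out from the panel. z: the axis, outwards, square to the panel (leans 25 deg from vertical to the dryer's front); x: along the handle bar to its nose; y: across it. The bar is 90 mm long, 14 mm thick across, its outer edge 55 mm and its foot, a disc 60 mm wide, 19 mm out from the panel. Moves with the handle.
- handle (a joint): Turn of the handle, rad: 0 off (nose 40 deg left of straight up the slope, seen from the front), 1.4 on (40 deg right of it), hard stops at both; grows clockwise as seen facing the panel. Locked within about 0.1 rad of either end while out; turns easily only when pushed in 8 to 9 mm. Let go in between it stays about 7 mm in; let go at an end it springs out and locks.
- plunger (a joint): How far the handle is pushed in towards the panel along its axis, m: 0 = out, 0.009 = at the hard stop. A spring pushes it out: 3 N when out, 9 N at the stop.
- dryer_seat (a point): Where the middle of the basket's bar lies when it hangs in the dryer's hooks: 310 mm above the bench, 25 mm behind the dryer's origin. Axes as dryer. Two 8 mm steel rods 45 mm to either side (y), from a crossbar 85 mm behind; each dips into a V open upwards, floor 12 mm wide under the bar; tips rise 20 mm above this point, 20 mm in front; rear limbs 18 mm above.
- stand_seat (a point): The same point of the drain stand's two hooks: 255 mm above the bench, straight above the origin of stand, same hook shape and axes as stand. Under either hook pair the basket can rise about 50 mm before its tubes meet the rods from below: lift the bar 30 to 40 mm to clear the tips, then move it level 60 mm or more out past the tips (towards -x); hang it the same way in reverse.
- stand: Drain stand, fixed: white base plate 160 by 170 mm, 14 mm thick, with a steel post 85 mm behind (x) the hooks' middle. Origin on the bench under the hooks' middle; x points away from the hook tips to the post, z up.
- basket: Steel basket with ten capped test tubes fixed in it, 58 (x) by 130 (y) mm, 0.25 to 0.5 kg. Origin: middle of its underside; z up, y along its bar. A bail of 10 mm round bar: uprights at y = +-68 mm, and a level bar between them, its centre 145 mm above the origin. Tubes reach 80 mm above the origin. At the start it hangs by the bar in the stand's hooks, its x the same way as the stand's.
- bar_mid (a point): Middle of the basket's bar (10 mm round, along y), axes as basket. Grip it here, across y, between the two hooks.
- beaker: Bystander: glass beaker, 70 mm wide, 95 mm tall, origin under its centre.
- reagent: Bystander: amber bottle, 60 mm wide, 120 mm tall, origin under its centre.
- tip_box: Bystander: clear box 85 by 120 by 60 mm, origin under its centre.
- tube_rack: Bystander: clear rack of tubes 90 by 130 by 84 mm, origin under its centre.
- handle_nose (a point): Tip of the handle bar's narrow nose (its last 18 mm are 7 mm thick), 47 mm from the axis; a thin white line on the bar's outer edge runs to it. Two small white marks on the panel show where it points at off and at on.
Not all that is in view belongs to the job. Of the things that look like the basket, the middle-sized one is meant.

How it is judged:
By the outcome, as a careful person would: the job done as asked, in the order asked, and still so for the second after the job is handed in, with the robot touching nothing.
It also fails if it takes over 58 s, if anything falls off the work surface, if the arm or the gripper's body presses on something with over 40 N, if the wrist force passes 120 N, or if a joint passes its speed limit or range.

### The arm

A 6-joint arm with a two-finger parallel gripper is mounted at the origin on the work surface. World frame = base frame: x ahead of the robot, y to its left, z up, the work surface at z = 0. Lengths are in mm, angles in rad, forces in N, time in s.
With the tool pointing down it reaches from about 300 to 775 mm from the base axis. Payload 14.6 kg.
Tool frame: the origin (TCP) lies at the very end of the fingers, on their centre line; the grasp point (between the pads) lies 19 mm behind it; z points along the fingers, y is the line along which they close (so a half turn about z gives the same grasp; the last joint's range is limited). The gripper opens to 94 mm and grips with 3 to 60 N. Pads are 16 mm wide; open, the fingers measure 119 mm over their backs; the gripper's body (75 mm by 177 mm) begins 78 mm behind the grasp point.
Start: joints at [1.212, 0.3, 1.521, -0, 1.321, -0.067], TCP at [158.22, 526.741, 205.446] pointing down, gripper open.
Joint ranges: [-3.03, 3.03], [-0.79, 2.21], [0.23, 2.52], [-1.04, 4.18], [0, 3.07], [-2.55, 2.55]. Speed limits (rad/s): [2.22, 2.22, 2.57, 3.14, 3.14, 3.14].

### API

Orientations are given as [roll, pitch, yaw] about the fixed x, y, z axes, in that order (R = Rz(yaw) Ry(pitch) Rx(roll)).
In Python, from cell import read_state, viewer, manip, models gives the robot as it stands.
- The arm moves only by the tool carry_out, never from a script. Its argument "deltas" is a list of rows, each an object with "dp": the shift along the tool's x, y, z in mm, a list of three; "roll": the turn about the tool's z in degrees; "gripper": the opening, from -1 (shut) to 1 (fully open), so that 0 is half open. In form: [{"dp": [tx, ty, tz], "roll": roll, "gripper": gripper}, ...]. A call has 1 to 12 rows; each row is the pose to reach, as a shift and turn from the pose commanded when the call began, along the tool's axes at that moment; what a row does not reach only later rows make up. A row lasts 1/12 s, in which the tool goes at most 41.7 mm and 7.16 degrees, less where a joint would pass 70% of its speed; a pose out of reach is approached as far as the arm can. A call with a gripper value outside its range is refused whole. The fingers move at their own pace and stop on an object; "newtons" is the grip in N (left out, the last holds). Time passes only in rows, so rows that repeat a pose let the fingers close. It gives the time, the measured TCP pose, the force, the opening and the grip force at its end, in the units of the state.
- read_state(): the state, without advancing time (a new reading comes with each control period).
- viewer.camera(name): name is "side" or "top" or "wrist"; returns the picture (420x560x3 uint8, red, green, blue); there is no depth.
- viewer.camera_params(name): a dict with "fovy" (degrees; the focal length in pixels is half the picture's height over the tangent of half this angle, whatever the lens; pixels are square), "cx", "cy" (the principal point, pixels), "k1" (the pictures are not rectified: a ray, as slopes to the right and down, at radius r is drawn at 1 + k1 r^2 times it, then the intrinsics apply), "eye" and "attitude" of the camera in the world; the wrist camera has in their place "T_tool_cam" (4x4, takes a point from camera to tool coordinates, whose origin is the TCP and whose axes are the flange's). Camera axes: x right, y up, looking along -z (the intrinsics and any distortion apply to the point x, -y, -z); pixel columns grow to the right and rows downward; lengths in mm; the calibration is good to about 2 mm. A picture is of the moment at which its call begins: read the wrist's pose just before it. camera_params takes no time and is no camera call.
- manip.sign_off(): hands the job in; it is judged then, once.
Trained networks look in the newest picture that a camera, given by its name, has taken for a name from the list of things; names that differ only in an ending like _2 or _b are one class to them, and where a whole thing is asked for, a point or a joint stands for the part that bears it (a point fixed in the world has none). Each returns a list of dicts, best first, with "p" (0 to 1); they miss things now and then, are a little off and sometimes report something else, mostly with a low value. They report only what shows in the picture. A call takes as long as a camera call. They do not tell look-alikes from the thing itself.
- models.cut_out(camera, label): "region" (420x560 bool, what is visible of it) and "box" ([left, top, right, bottom] in pixels, round what is visible of it).
The state is a dict: "clock": time; "joints": joint angles; "qd": joint speeds; "effort": joint torques, N m; "eef_pos": TCP position; "eef_rot": TCP orientation; "wrist_force": force on the tool from outside, world axes, zero at the start; "moment": the same for the moment, N m; "finger_gap": finger opening in mm; "finger_force": force on a finger pad.
Only numpy, scipy, OpenCV 4.12 (cv2) and the standard library are available. Lean on these libraries where they do the work, as an engineer would, in place of code of your own. Each camera call takes 0.05 s, during which the arm holds its last target. There are 200 camera calls.

## Working session

There is one attempt and no reset: what is moved stays moved. The work goes in short steps, Python scripts to look and compute and a tool call to move; the robot and the scene stay as the last step left them, time stands still between calls to the robot, and variables do not carry over. Pictures are saved under pics/ and viewed, at most 10 in all, crops included, and the job is handed in when it is done.

Besides the shell and the picture viewer there is one more tool, called after "Request:" in YAML: its name, and indented under it one key for each argument. carry_out: Moves the arm, as the interface text tells. Its arguments: {"type":"object","properties":{"deltas":{"type":"array"},"newtons":{"type":"number"}},"required":["deltas"]}

```bash
mkdir -p pics; ls; python3 - <<'E'
from cell import read_state, viewer, manip, models
import cv2, numpy as np
print(read_state())
ims=[]
for n in ["side","top"]:
    im=viewer.camera(n); p=viewer.camera_params(n); print(n,p)
    cv2.imwrite(f"pics/{n}0.png",cv2.resize(im[:,:,::-1],(800,600),interpolation=cv2.INTER_CUBIC))
    for l in ["basket","stand","dryer","handle_grip"]:
        for d in models.cut_out(n,l): print(n,l,round(d["p"],2),d["box"])
print(viewer.camera_params("wrist"))
E
```

```text
pics
{'clock': 0.0, 'joints': array([ 1.21242836e+00,  3.00433760e-01,  1.52158328e+00, -2.91975927e-05,
        1.32066136e+00, -6.66000129e-02]), 'qd': array([ 2.65650337e-04, -2.40039224e-04,  3.04525930e-04,  3.02061959e-05,
       -1.50322895e-03, -8.23424609e-04]), 'effort': array([ 8.42059144e-04, -5.31795073e+01, -3.52744532e+01,  7.08994735e-02,
        2.43010547e-02, -7.59577097e-05]), 'eef_pos': array([158.12628052, 526.51421558, 204.9058701 ]), 'eef_rot': array([-3.14050742e+00, -4.40393774e-05,  2.84983192e+00]), 'wrist_force': array([-0.34715136,  0.11588611, -0.21059284]), 'moment': array([0.01882539, 0.03340779, 0.01145392]), 'finger_force': 0.0, 'finger_gap': 93.80263547921872}
side {'fovy': 52.21189452865809, 'cx': 277.8928204752356, 'cy': 206.48058974952068, 'k1': -0.11511856199036821, 'eye': array([ 458.37223632,  845.83016491, 1140.07405702]), 'attitude': array([ 0.73705657, -0.01218631, -3.11047589])}
side basket 0.9 [219.4, 212.8, 242.8, 250.1]
side basket 0.89 [215.4, 130.4, 240.7, 191.7]
side basket 0.73 [300.0, 176.5, 356.1, 230.2]
side stand 0.93 [193.0, 1
[... 524 characters left out ...]
.8]
top stand 0.69 [324.0, 130.5, 376.6, 193.1]
top dryer 0.63 [191.4, 129.8, 261.6, 238.7]
top dryer 0.41 [315.3, 209.9, 328.5, 224.1]
top handle_grip 0.65 [218.6, 209.8, 238.8, 233.8]
top handle_grip 0.38 [406.6, 221.0, 447.0, 249.6]
{'fovy': 62.48689847371174, 'cx': 282.01047380323377, 'cy': 208.00910335689505, 'k1': -0.024955735732195294, 'T_tool_cam': array([[-3.68527838e-04,  9.73878556e-01,  2.27069203e-01,
         6.59418294e+01],
       [ 9.99999837e-01,  2.59831843e-04,  5.08581160e-04,
        -1.19766355e+00],
       [ 4.36296476e-04,  2.27069354e-01, -9.73878493e-01,
        -1.79258873e+02],
       [ 0.00000000e+00,  0.00000000e+00,  0.00000000e+00,
         1.00000000e+00]])}
```

View pics/side0.png

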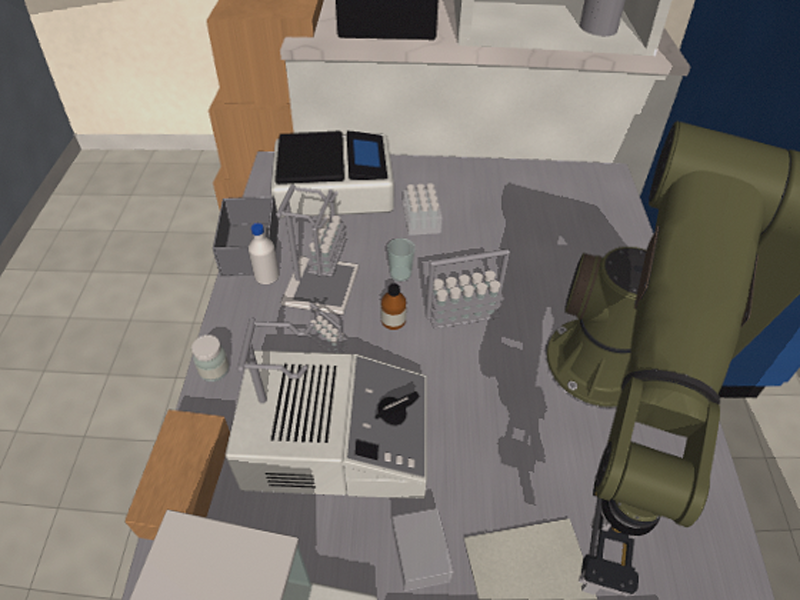

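View pics/top0.png

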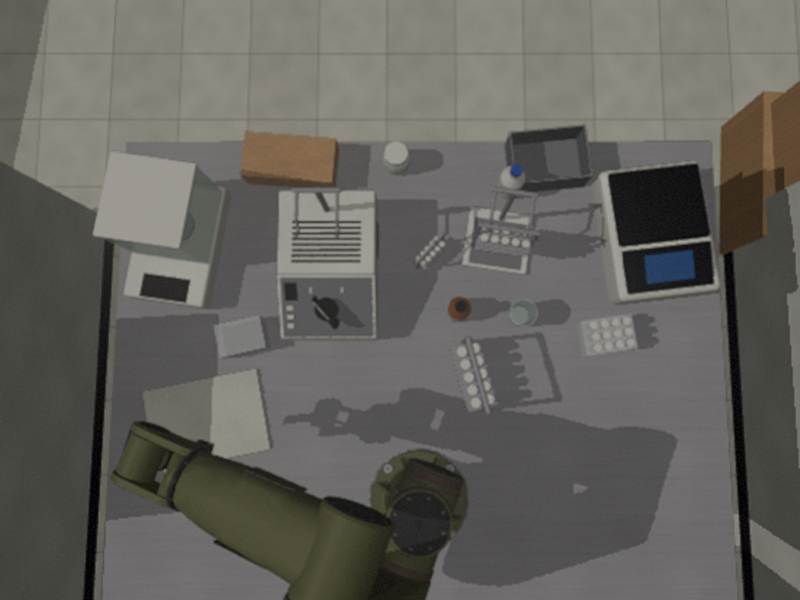

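The side view shows the stand with a hanging basket at about (320,240), the dryer at (330,420) with its handle at (395,405), and bystanders around them. There are three basket look-alikes (side, 800 px wide):
- (325,240), hanging in the stand.
- (325,325), small, on the bench.
- (465,290), large, on the bench.

The hanging one is the middle-sized one and fits "hangs in the stand's hooks". I'll confirm it in an enlarged crop.

```bash
cat > h.py <<'E'
import numpy as np, cv2
from scipy.spatial.transform import Rotation as R
from scipy.optimize import least_squares
from cell import read_state, viewer, manip, models
def cam(n,st=None):
    p=viewer.camera_params(n); f=210/np.tan(np.radians(p["fovy"]/2))
    if n=="wrist":
        st=st or read_state(); T=np.eye(4); T[:3,:3]=R.from_euler("xyz",st["eef_rot"]).as_matrix(); T[:3,3]=st["eef_pos"]
        T=T@p["T_tool_cam"]; Rc,e=T[:3,:3],T[:3,3]
    else: Rc,e=R.from_euler("xyz",p["attitude"]).as_matrix(),np.array(p["eye"])
    return dict(f=f,cx=p["cx"],cy=p["cy"],k=p["k1"],R=Rc,e=e)
def proj(c,P):
    q=(np.atleast_2d(P)-c["e"])@c["R"]; s=np.c_[q[:,0],-q[:,1]]/-q[:,2:]
    s=s*(1+c["k"]*(s**2).sum(1,keepdims=True)); return s*c["f"]+[c["cx"],c["cy"]]
def ray(c,uv):
    d=(np.array(uv,float)-[c["cx"],c["cy"]])/c["f"]; s=d.copy()
    for _ in range(20): s=d/(1+c["k"]*(s@s))
    v=c["R"]@np.array([s[0],-s[1],-1]); return c["e"],v/np.linalg.norm(v)
def onz(c,uv,z):
    e,v=ray(c,uv); return e+v*(z-e[2])/v[2]
E
python3 - <<'E'
from h import *
t=cv2.imread("pics/top0.png"); s=cv2.imread("pics/side0.png")
def crop(im,x,y,w,h): return cv2.resize(im[y:y+h,x:x+w],(400,300),interpolation=cv2.INTER_CUBIC)
m=np.vstack([np.hstack([crop(t,440,170,120,90+0),crop(t,260,180,200,150)[:, :]]),
 np.hstack([crop(s,260,180,120,90),crop(s,220,310,240,180)])])
cv2.imwrite("pics/m1.png",m)
c=cam("top"); sc=.7
print("stand guess bar", onz(c,(352,140),255))
E
```

```text
stand guess bar [ 713.83151794 -194.9824264   255.        ]
```

View pics/m1.png

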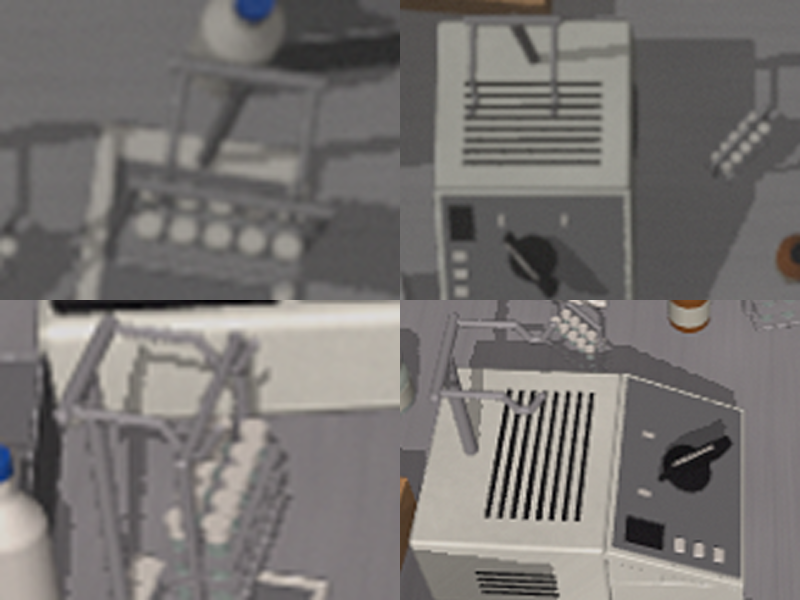

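The crop confirms it: the basket hanging from the stand's hooks has ten white caps and a bar from about (133,180) to (330,212) in the top-left crop. It is mid-sized, so it's the one meant. The dryer's hooks are empty and the handle nose points at the left mark (off).

```bash
python3 - <<'E'
from h import *
c=cam("top"); s=cam("side")
a=lambda u,v:((440+.3*u)*.7,(170+.3*v)*.7)
b=lambda u,v:((260+.5*(u-400))*.7,(180+.5*v)*.7)
L=onz(c,a(133,180),255);Rr=onz(c,a(330,212),255)
print("bar",L,Rr,(L+Rr)/2, np.linalg.norm(L-Rr),"yaw",np.degrees(np.arctan2(*(L-Rr)[[1,0]]))-90)
pts={"rl":((440,22),150,(160,120)),"rr":((632,22),150,(160,-120)),"fl":((438,190),150,(-53,120)),"fr":((632,190),150,(-53,-120))}
P=np.array([onz(c,b(*p[0]),p[1])[:2] for p in pts.values()]); M=np.array([p[2] for p in pts.values()],float)
print(P)
def f(x):
    cs,sn=np.cos(x[2]),np.sin(x[2]); return ((M@np.array([[cs,sn],[-sn,cs]])+x[:2])-P).ravel()
r=least_squares(f,[600,150,0]); print(r.x[:2],np.degrees(r.x[2]),r.fun)
g=lambda u,v:((260+.3*u)*.7,(180+.3*(v-300))*.7)
g2=lambda u,v:((220+.6*(u-400))*.7,(310+.6*(v-300))*.7)
# project check on side
X=r.x; Rz=R.from_euler("z",X[2]).as_matrix()
for q in [(160,120,150),(160,-120,150),(-53,120,150),(-53,-120,150),(25,45,310),(25,-45,310),(-130,0,115)]:
    uv=proj(s,Rz@np.array(q)+[X[0],X[1],0])[0]; print(q,((uv/.7-[220,310])/.6+[400,300]).round())
for p in [L,Rr]: print(((proj(s,p)[0]/.7-[260,180])/.3+[0,300]).round())
for q in ["beaker","reagent","tip_box","tube_rack"]:
    for d in models.cut_out("top",q)[:2]:
        bx=d["box"]; print(q,round(d["p"],2),onz(c,((bx[0]+bx[2])/2,(bx[1]+bx[3])/2),60).round())
for bx in [(316.2,237.6,346.7,293.2)]: print("bigbasket",onz(c,bx[:2],100).round(),onz(c,bx[2:],100).round())
E
```

```text
bar [ 656.91908262 -141.12249276  255.        ] [ 634.43809356 -277.1104336   255.        ] [ 645.67858809 -209.11646318  255.        ] 137.83364945673662 yaw -9.387012529613756
[[764.04672814 344.12502567]
 [764.33858691 105.85394008]
 [553.20780068 341.07641791]
 [553.50052405 104.06839354]]
[605.27429079 223.47394379] 0.3287837313479767 [ 0.5363291   0.26507475  1.62166884 -1.45988823 -1.62123654  2.09141882
 -0.53676139 -0.89660536]
(160, 120, 150) [412. 541.]
(160, -120, 150) [452. 363.]
(-53, 120, 150) [610. 549.]
(-53, -120, 150) [626. 368.]
(25, 45, 310) [530. 402.]
(25, -45, 310) [541. 331.]
(-130, 0, 115) [686. 471.]
[182. 465.]
[238. 336.]
beaker 0.71 [ 470. -269.   60.]
beaker 0.22 [ 412. -481.   60.]
reagent 0.75 [477. -98.  60.]
tip_box 0.64 [411. 451.  60.]
tube_rack 0.91 [ 411. -481.   60.]
bigbasket [399. -83. 100.] [ 205. -188.  100.]
```

Request:
carry_out:
  deltas:
    - {"dp":[-679,-564,-150],"roll":83,"gripper":1}
    - {"dp":[-679,-564,-150],"roll":83,"gripper":1}
    - {"dp":[-679,-564,-150],"roll":83,"gripper":1}
    - {"dp":[-679,-564,-150],"roll":83,"gripper":1}
    - {"dp":[-679,-564,-150],"roll":83,"gripper":1}
    - {"dp":[-679,-564,-150],"roll":83,"gripper":1}
    - {"dp":[-679,-564,-150],"roll":83,"gripper":1}
    - {"dp":[-679,-564,-150],"roll":83,"gripper":1}
    - {"dp":[-679,-564,-150],"roll":83,"gripper":1}
    - {"dp":[-679,-564,-150],"roll":83,"gripper":1}
    - {"dp":[-679,-564,-150],"roll":83,"gripper":1}
    - {"dp":[-679,-564,-150],"roll":83,"gripper":1}

```text
clock: 1.7
eef_pos: [431.4, 114.0, 289.9]
eef_rot: [3.141, -0.0, 1.394]
wrist_force: [-0.0, 1.0, 0.4]
finger_gap: 94.0
finger_force: 0.0
```

```bash
cat >> h.py <<'E'
def go(x,y,z,yaw):
    st=read_state(); Rt=R.from_euler("xyz",st["eef_rot"]).as_matrix()
    y0=np.degrees(st["eef_rot"][2]); d=Rt.T@(np.array([x,y,z])-st["eef_pos"])
    print("clock",st["clock"].__round__(2),"at",st["eef_pos"].round(1),np.degrees(st["eef_rot"]).round(2),"j6",st["joints"][5].round(2),"gap",st["finger_gap"].__round__(1),"F",st["wrist_force"].round(1))
    print("dp",d.round(1),"roll",round((y0-yaw+180)%360-180,1))
E
python3 -c "
from h import *
go(646,-209,355,80.6)"
```

```text
clock 1.7 at [431.4 114.  289.9] [ 1.7996e+02 -2.0000e-02  7.9870e+01] j6 0.35 gap 94.0 F [-0.   1.   0.4]
dp [-280.2  268.1  -65. ] roll -0.7
```

Request:
carry_out:
  deltas:
    - {"dp":[-280,268,-65],"roll":-0.5,"gripper":1}
    - {"dp":[-280,268,-65],"roll":-0.5,"gripper":1}
    - {"dp":[-280,268,-65],"roll":-0.5,"gripper":1}
    - {"dp":[-280,268,-65],"roll":-0.5,"gripper":1}
    - {"dp":[-280,268,-65],"roll":-0.5,"gripper":1}
    - {"dp":[-280,268,-65],"roll":-0.5,"gripper":1}
    - {"dp":[-280,268,-65],"roll":-0.5,"gripper":1}
    - {"dp":[-280,268,-65],"roll":-0.5,"gripper":1}
    - {"dp":[-280,268,-65],"roll":-0.5,"gripper":1}
    - {"dp":[-280,268,-65],"roll":-0.5,"gripper":1}
    - {"dp":[-280,268,-65],"roll":-0.5,"gripper":1}

```text
clock: 2.62
eef_pos: [648.6, -208.7, 352.5]
eef_rot: [-3.14, -0.0, 1.407]
wrist_force: [0.6, 0.1, -0.5]
finger_gap: 93.7
finger_force: 0.0
```

```bash
python3 - <<'E'
from h import *
st=read_state(); im=viewer.camera("wrist"); c=cam("wrist",st)
print(st["eef_pos"],st["clock"])
v=cv2.resize(im[:,:,::-1],(800,600),interpolation=cv2.INTER_CUBIC)
ya=np.radians(-9.4); a=np.array([-np.sin(ya),np.cos(ya),0]); m=np.array([646,-209,255])
for k in (-68,-45,0,45,68):
    u=proj(c,m+k*a)[0]/.7; cv2.circle(v,tuple(int(x) for x in u),3,(0,0,255),1)
cv2.imwrite("pics/w1.png",v)
E
```

```text
[ 648.5994608  -208.65542932  352.52467355] 2.6167
```

View pics/w1.png

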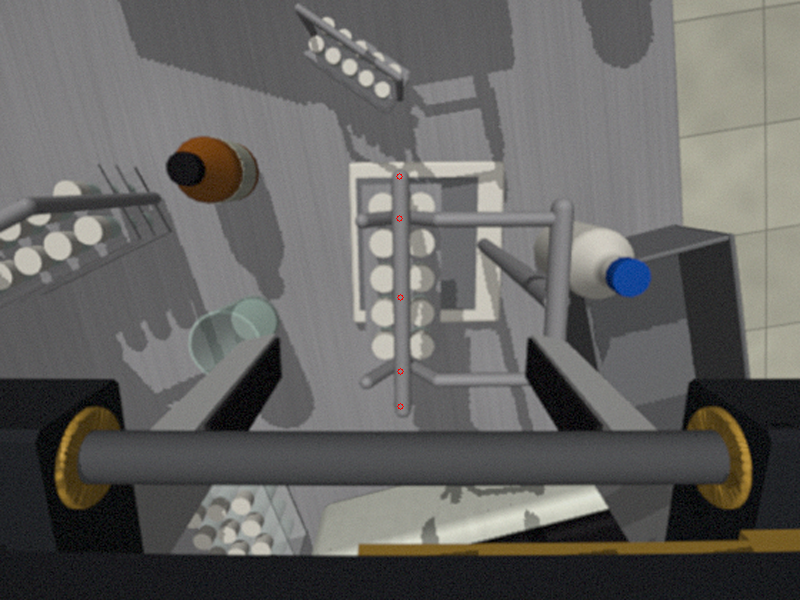

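The wrist view shows the bar from (401,170) to (403,410), centred between the fingers (edges at 281 and 528). The hooks sit at rows 218 and 378, so the estimate holds to 1–2 mm. Descend and grip.

Request:
carry_out:
  deltas:
    - {"dp":[0,-1,30],"roll":0,"gripper":1}
    - {"dp":[0,-1,60],"roll":0,"gripper":1}
    - {"dp":[0,-1,90],"roll":0,"gripper":1}
    - {"dp":[0,-1,110],"roll":0,"gripper":1}
    - {"dp":[0,-1,117],"roll":0,"gripper":0.2}
    - {"dp":[0,-1,117],"roll":0,"gripper":-0.5}
    - {"dp":[0,-1,117],"roll":0,"gripper":-1}
    - {"dp":[0,-1,117],"roll":0,"gripper":-1}
    - {"dp":[0,-1,117],"roll":0,"gripper":-1}
    - {"dp":[0,-1,117],"roll":0,"gripper":-1}
    - {"dp":[0,-1,117],"roll":0,"gripper":-1}
    - {"dp":[0,-1,117],"roll":0,"gripper":-1}
  newtons: 50

```text
clock: 3.67
eef_pos: [646.7, -205.1, 237.6]
eef_rot: [3.141, 0.0, 1.41]
wrist_force: [-0.4, 0.0, -0.2]
finger_gap: 44.1
finger_force: 0.0
```

Request:
carry_out:
  deltas:
    - {"dp":[0,0,0],"roll":0,"gripper":-1}
    - {"dp":[0,0,0],"roll":0,"gripper":-1}
    - {"dp":[0,0,0],"roll":0,"gripper":-1}
    - {"dp":[0,0,0],"roll":0,"gripper":-1}
    - {"dp":[0,0,0],"roll":0,"gripper":-1}
    - {"dp":[0,0,0],"roll":0,"gripper":-1}
    - {"dp":[0,0,0],"roll":0,"gripper":-1}
    - {"dp":[0,0,0],"roll":0,"gripper":-1}

```text
clock: 4.33
eef_pos: [647.0, -205.1, 237.3]
eef_rot: [3.141, 0.0, 1.41]
wrist_force: [5.5, -0.2, -0.4]
finger_gap: 8.5
finger_force: 50.0
```

Request:
carry_out:
  deltas:
    - {"dp":[0,0,-5],"roll":0,"gripper":-1}
    - {"dp":[0,0,-12],"roll":0,"gripper":-1}
    - {"dp":[0,0,-19],"roll":0,"gripper":-1}
    - {"dp":[0,0,-26],"roll":0,"gripper":-1}
    - {"dp":[0,0,-32],"roll":0,"gripper":-1}
    - {"dp":[0,0,-36],"roll":0,"gripper":-1}
    - {"dp":[0,0,-36],"roll":0,"gripper":-1}

```text
clock: 4.92
eef_pos: [646.9, -205.1, 274.5]
eef_rot: [3.14, 0.0, 1.41]
wrist_force: [0.3, 1.7, -2.1]
finger_gap: 8.9
finger_force: 50.0
```

```bash
python3 -c "
from h import *
go(647-100*.987,-205+100*.163,273,80.8)"
```

```text
clock 4.92 at [ 646.9 -205.1  274.5] [1.7991e+02 2.0000e-02 8.0780e+01] j6 -0.2 gap 8.9 F [ 0.3  1.7 -2.1]
dp [  0.4 -99.9   1.3] roll -0.0
```

Request:
carry_out:
  deltas:
    - {"dp":[0,-3,0],"roll":0,"gripper":-1}
    - {"dp":[0,-10,0],"roll":0,"gripper":-1}
    - {"dp":[0,-21,0],"roll":0,"gripper":-1}
    - {"dp":[0,-34,0],"roll":0,"gripper":-1}
    - {"dp":[0,-48,0],"roll":0,"gripper":-1}
    - {"dp":[0,-62,0],"roll":0,"gripper":-1}
    - {"dp":[0,-75,0],"roll":0,"gripper":-1}
    - {"dp":[0,-86,0],"roll":0,"gripper":-1}
    - {"dp":[0,-94,0],"roll":0,"gripper":-1}
    - {"dp":[0,-98,0],"roll":0,"gripper":-1}
    - {"dp":[0,-100,0],"roll":0,"gripper":-1}
    - {"dp":[0,-100,0],"roll":0,"gripper":-1}

```text
clock: 5.92
eef_pos: [547.9, -189.1, 273.2]
eef_rot: [-3.142, 0.0, 1.41]
wrist_force: [0.3, -0.1, -2.1]
finger_gap: 8.5
finger_force: 50.0
```

```bash
python3 - <<'E'
from h import *
im=viewer.camera("side"); c=cam("side")
uv=proj(c,read_state()["eef_pos"])[0].astype(int); print(uv)
x,y=max(uv[0]-70,0),max(uv[1]-70,0)
cv2.imwrite("pics/s2.png",cv2.resize(im[y:y+150,x:x+200,::-1],(800,600),interpolation=cv2.INTER_CUBIC))
go(540,0,335,85); go(530,223,335,90.3)
E
```

```text
[256 147]
clock 5.97 at [ 548.2 -189.1  273.1] [180.    -0.    80.78] j6 -0.23 gap 8.5 F [ 0.6 -0.1 -2. ]
dp [185.3 -38.3 -61.8] roll -4.2
clock 5.97 at [ 548.2 -189.1  273.1] [180.    -0.    80.78] j6 -0.23 gap 8.5 F [ 0.6 -0.1 -2. ]
dp [403.8 -83.9 -61.8] roll -9.5
```

View pics/s2.png

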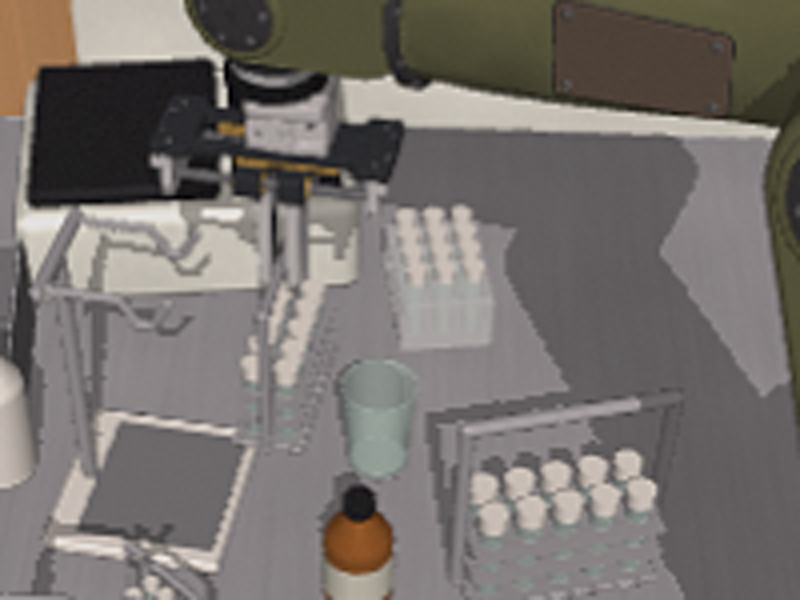

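The basket is clear of the stand and hangs level in the gripper. The empty hooks are at the left, and the beaker and bottle are clear below. Raise it, then carry across to in front of the dryer.

Request:
carry_out:
  deltas:
    - {"dp":[0,0,-5],"roll":0,"gripper":-1}
    - {"dp":[0,0,-15],"roll":0,"gripper":-1}
    - {"dp":[3,-1,-27],"roll":0,"gripper":-1}
    - {"dp":[10,-2,-38],"roll":0,"gripper":-1}
    - {"dp":[22,-5,-47],"roll":-0.5,"gripper":-1}
    - {"dp":[40,-8,-53],"roll":-1,"gripper":-1}
    - {"dp":[62,-13,-53],"roll":-1.5,"gripper":-1}
    - {"dp":[88,-18,-53],"roll":-2,"gripper":-1}
    - {"dp":[116,-24,-53],"roll":-3,"gripper":-1}
    - {"dp":[146,-30,-53],"roll":-3.5,"gripper":-1}
    - {"dp":[176,-36,-53],"roll":-4,"gripper":-1}
    - {"dp":[206,-42,-53],"roll":-4.5,"gripper":-1}

```text
clock: 6.97
eef_pos: [538.9, 23.5, 327.3]
eef_rot: [3.141, -0.0, 1.49]
wrist_force: [1.1, -0.2, -2.3]
finger_gap: 8.8
finger_force: 50.0
```

```bash
python3 -c "
from h import *
go(530,223,326,90.3)"
```

```text
clock 6.97 at [538.9  23.5 327.3] [ 1.7994e+02 -2.0000e-02  8.5360e+01] j6 0.06 gap 8.8 F [ 1.1 -0.2 -2.3]
dp [198.1 -25.    1.3] roll -4.9
```

Request:
carry_out:
  deltas:
    - {"dp":[27,-3,0],"roll":-0.5,"gripper":-1}
    - {"dp":[54,-7,0],"roll":-1,"gripper":-1}
    - {"dp":[80,-10,0],"roll":-2,"gripper":-1}
    - {"dp":[105,-13,0],"roll":-2.5,"gripper":-1}
    - {"dp":[128,-16,0],"roll":-3,"gripper":-1}
    - {"dp":[149,-19,0],"roll":-3.5,"gripper":-1}
    - {"dp":[167,-21,0],"roll":-4,"gripper":-1}
    - {"dp":[181,-23,0],"roll":-4.5,"gripper":-1}
    - {"dp":[191,-24,0],"roll":-5,"gripper":-1}
    - {"dp":[196,-25,0],"roll":-5,"gripper":-1}
    - {"dp":[198,-25,0],"roll":-5,"gripper":-1}
    - {"dp":[198,-25,0],"roll":-5,"gripper":-1}

```text
clock: 7.97
eef_pos: [530.9, 220.3, 326.3]
eef_rot: [3.142, 0.0, 1.576]
wrist_force: [-0.6, -0.1, -3.8]
finger_gap: 8.8
finger_force: 50.0
```

```bash
python3 - <<'E'
from h import *
st=read_state(); im=viewer.camera("wrist"); c=cam("wrist",st)
go(630,223,326,90.3)
v=cv2.resize(im[:,:,::-1],(800,600),interpolation=cv2.INTER_CUBIC)
X=np.array([605.3,223.5,0]); Rz=R.from_euler("z",.33,degrees=True).as_matrix()
for q in [(5,45,330),(5,-45,330),(110,45,328),(110,-45,328),(-53,120,150),(-53,-120,150),(-130,0,115),(25,0,310)]:
    u=proj(c,Rz@np.array(q)+X)[0]/.7; print(q,u.round()); 
    cv2.circle(v,tuple(int(x) for x in u),4,(0,0,255),1)
cv2.imwrite("pics/w2.png",v)
E
```

```text
clock 8.02 at [531.  220.  326.3] [-1.800e+02  1.000e-02  9.025e+01] j6 0.32 gap 8.4 F [-0.1 -0.2 -1.4]
dp [ 2.6 99.1  0.3] roll -0.1
(5, 45, 330) [629. 230.]
(5, -45, 330) [605. 458.]
(110, 45, 328) [907. 231.]
(110, -45, 328) [857. 452.]
(-53, 120, 150) [436.  93.]
(-53, -120, 150) [432. 419.]
(-130, 0, 115) [334. 261.]
(25, 0, 310) [644. 334.]
```

View pics/w2.png

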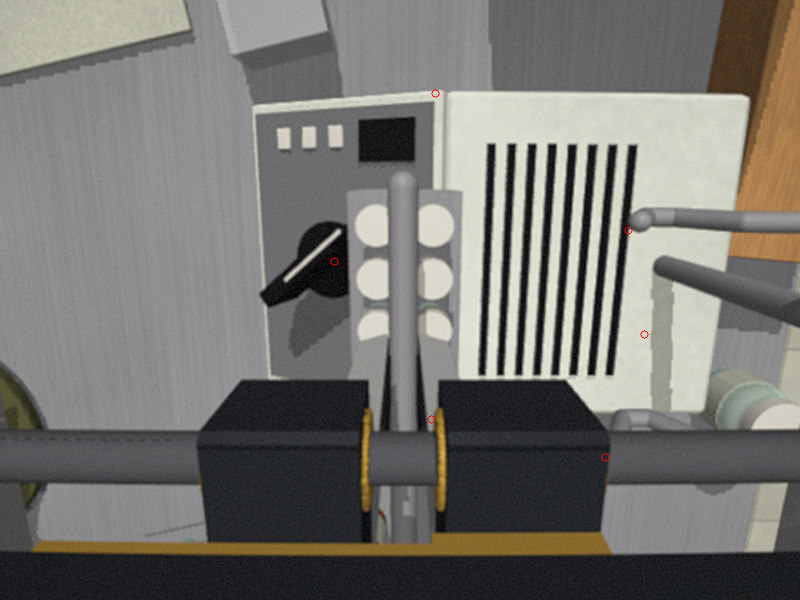

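The wrist view shows the basket held level. The dryer's left hook tip is at (641,221), against a predicted (629,230), and the handle is at (320,260) pointing off. A quick check of the seat from all the tip sightings.

```bash
python3 - <<'E'
from h import *
w=cam("wrist"); t=cam("top"); s=cam("side")
b=lambda u,v:((260+.5*(u-400))*.7,(180+.5*v)*.7)
g2=lambda u,v:((220+.6*(u-400))*.7,(310+.6*(v-300))*.7)
print("wrist tip",onz(w,(641*.7,221*.7),330), "crossing deck corner",onz(w,(440*.7,95*.7),150))
print("top tips",onz(t,b(472,115),330),onz(t,b(556,112),330))
print("side near tip",onz(s,g2(545,398),330), onz(s,g2(555,345),330))
print("crossbar ends top",onz(t,b(470,20),328),onz(t,b(558,20),328))
print("deck corner wrist rear-left",onz(w,(748*.7,95*.7),150))
E
```

```text
wrist tip [614.09978927 271.36119089 330.        ] crossing deck corner [554.65576145 341.85934397 150.        ]
top tips [609.02509521 269.93351999 330.        ] [612.49409084 177.79562266 330.        ]
side near tip [611.45798401 277.42596473 330.        ] [609.66283144 211.95886313 330.        ]
crossbar ends top [716.7025519  274.97672737 328.        ] [716.82526358 177.4057194  328.        ]
deck corner wrist rear-left [765.77812525 344.34045869 150.        ]
```

Request:
carry_out:
  deltas:
    - {"dp":[1,3,0],"roll":0,"gripper":-1}
    - {"dp":[1,10,0],"roll":0,"gripper":-1}
    - {"dp":[2,21,0],"roll":0,"gripper":-1}
    - {"dp":[2,34,0],"roll":0,"gripper":-1}
    - {"dp":[3,48,0],"roll":0,"gripper":-1}
    - {"dp":[3,62,0],"roll":0,"gripper":-1}
    - {"dp":[4,75,0],"roll":0,"gripper":-1}
    - {"dp":[4,86,0],"roll":0,"gripper":-1}
    - {"dp":[4,94,0],"roll":0,"gripper":-1}
    - {"dp":[4,99,0],"roll":0,"gripper":-1}
    - {"dp":[4,101,0],"roll":0,"gripper":-1}
    - {"dp":[4,101,0],"roll":0,"gripper":-1}

```text
clock: 9.02
eef_pos: [632.2, 224.6, 325.8]
eef_rot: [-3.141, 0.0, 1.575]
wrist_force: [0.4, 0.0, -2.2]
finger_gap: 8.7
finger_force: 50.0
```

Request:
carry_out:
  deltas:
    - {"dp":[0,0,4],"roll":0,"gripper":-1}
    - {"dp":[0,0,9],"roll":0,"gripper":-1}
    - {"dp":[0,0,14],"roll":0,"gripper":-1}
    - {"dp":[0,0,19],"roll":0,"gripper":-1}
    - {"dp":[0,0,23],"roll":0,"gripper":-1}
    - {"dp":[0,0,26],"roll":0,"gripper":-1}
    - {"dp":[0,0,28],"roll":0,"gripper":-1}
    - {"dp":[0,0,28],"roll":0,"gripper":-1}

```text
clock: 9.68
eef_pos: [632.1, 224.9, 298.2]
eef_rot: [3.141, -0.0, 1.576]
wrist_force: [2.2, 0.4, -2.8]
finger_gap: 9.1
finger_force: 50.0
```

```bash
python3 - <<'E'
from h import *
st=read_state(); im=viewer.camera("wrist"); im2=viewer.camera("side"); c=cam("side")
go(631.5,224,291,90.3)
uv=proj(c,read_state()["eef_pos"])[0].astype(int); print(uv)
x,y=uv[0]-50,uv[1]-50
a=cv2.resize(im[:,:,::-1],(400,300),interpolation=cv2.INTER_AREA); b=cv2.resize(im2[y:y+90,x:x+120,::-1],(400,300),interpolation=cv2.INTER_CUBIC)
cv2.imwrite("pics/w3.png",np.hstack([a,b]))
E
```

```text
clock 9.78 at [632.  224.9 298.3] [ 1.7998e+02 -1.0000e-02  9.0280e+01] j6 0.28 gap 8.7 F [ 2.1 -0.1 -2.5]
dp [-0.9 -0.5  7.3] roll -0.0
[210 247]
```

View pics/w3.png

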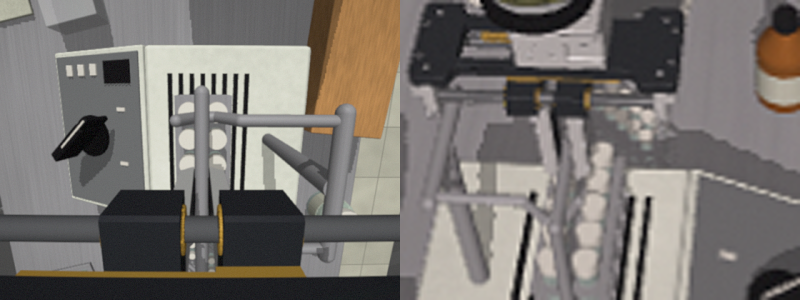

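The bar lies between the tip and the rear limb at (172–220,120), and both hooks are visible. Lower it the rest of the way.

Request:
carry_out:
  deltas:
    - {"dp":[0,0,2],"roll":0,"gripper":-1}
    - {"dp":[0,0,4],"roll":0,"gripper":-1}
    - {"dp":[0,0,5.5],"roll":0,"gripper":-1}
    - {"dp":[0,0,5.5],"roll":0,"gripper":-1}

```text
clock: 10.12
eef_pos: [633.3, 224.9, 295.3]
eef_rot: [3.134, -0.002, 1.575]
wrist_force: [10.3, 0.9, 9.3]
finger_gap: 8.4
finger_force: 50.0
```

Request:
carry_out:
  deltas:
    - {"dp":[0,2,-1],"roll":0,"gripper":-1}
    - {"dp":[0,4,-1],"roll":0,"gripper":-1}
    - {"dp":[0,4,0],"roll":0,"gripper":-1}
    - {"dp":[0,4,0],"roll":0,"gripper":-1}

```text
clock: 10.45
eef_pos: [635.9, 224.9, 292.3]
eef_rot: [-3.141, 0.0, 1.576]
wrist_force: [1.2, -0.4, -1.2]
finger_gap: 8.9
finger_force: 50.0
```

Request:
carry_out:
  deltas:
    - {"dp":[0,0.5,0.7],"roll":0,"gripper":-1}
    - {"dp":[0,1,1.4],"roll":0,"gripper":-1}
    - {"dp":[0,1,1.4],"roll":0,"gripper":-1}

```text
clock: 10.7
eef_pos: [636.6, 225.0, 292.0]
eef_rot: [-3.142, -0.0, 1.576]
wrist_force: [-3.7, -0.5, 4.5]
finger_gap: 8.4
finger_force: 50.0
```

Request:
carry_out:
  deltas:
    - {"dp":[0,-0.5,-1],"roll":0,"gripper":-0.8}
    - {"dp":[0,-0.5,-1],"roll":0,"gripper":-0.5}
    - {"dp":[0,-0.5,-1],"roll":0,"gripper":-0.2}
    - {"dp":[0,-0.5,-1],"roll":0,"gripper":0.1}
    - {"dp":[0,-0.5,-1],"roll":0,"gripper":0.1}
    - {"dp":[0,-0.5,-1],"roll":0,"gripper":0.1}
    - {"dp":[0,-0.5,-1],"roll":0,"gripper":0.1}
    - {"dp":[0,-0.5,-1],"roll":0,"gripper":0.1}

```text
clock: 11.37
eef_pos: [636.3, 225.0, 292.3]
eef_rot: [-3.142, 0.0, 1.576]
wrist_force: [0.2, -0.3, 0.1]
finger_gap: 50.2
finger_force: 0.0
```

Request:
carry_out:
  deltas:
    - {"dp":[0,0,-10],"roll":0,"gripper":0.1}
    - {"dp":[0,0,-30],"roll":0,"gripper":0.1}
    - {"dp":[0,0,-50],"roll":0,"gripper":0.1}
    - {"dp":[0,0,-70],"roll":0,"gripper":0.1}
    - {"dp":[0,0,-90],"roll":0,"gripper":0.1}
    - {"dp":[0,0,-100],"roll":0,"gripper":0.1}
    - {"dp":[0,0,-100],"roll":0,"gripper":0.1}

```text
clock: 11.95
eef_pos: [636.5, 225.0, 395.8]
eef_rot: [3.137, -0.001, 1.576]
wrist_force: [0.1, -0.2, 1.1]
finger_gap: 51.8
finger_force: 0.0
```

```bash
python3 - <<'E'
from h import *
st=read_state(); im=viewer.camera("wrist"); im2=viewer.camera("side"); c=cam("side")
X=np.array([606,224,0])
gz=X+[-130-43*np.sin(np.radians(25)),0,115+43*np.cos(np.radians(25))]; print("grip",gz)
go(gz[0],gz[1],330,-137)
uv=proj(c,X+[0,0,250])[0].astype(int); x,y=uv[0]-60,uv[1]-50
a=cv2.resize(im[:,:,::-1],(400,300),interpolation=cv2.INTER_AREA); b=cv2.resize(im2[y:y+90,x:x+120,::-1],(400,300),interpolation=cv2.INTER_CUBIC)
cv2.imwrite("pics/w4.png",np.hstack([a,b]))
E
```

```text
grip [457.82741475 224.         153.97123484]
clock 12.05 at [636.4 224.9 392.2] [179.99  -0.    90.28] j6 0.28 gap 51.5 F [ 0.2  0.  -1.2]
dp [-1.000e-01 -1.786e+02  6.220e+01] roll -132.7
```

View pics/w4.png

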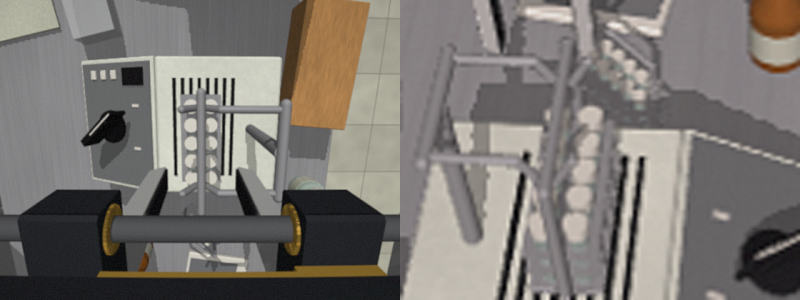

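The basket now hangs level in both hooks: bar at (200,100–190), tips left of it and rear limbs right. Now go to the handle.

Request:
carry_out:
  deltas:
    - {"dp":[0,-10,0],"roll":-5,"gripper":0.1}
    - {"dp":[0,-30,0],"roll":-12,"gripper":0.1}
    - {"dp":[0,-55,0],"roll":-19,"gripper":0.1}
    - {"dp":[0,-80,0],"roll":-26,"gripper":0.1}
    - {"dp":[0,-105,0],"roll":-33,"gripper":0.1}
    - {"dp":[0,-130,0],"roll":-40,"gripper":0.1}
    - {"dp":[0,-150,0],"roll":-47,"gripper":0.1}
    - {"dp":[0,-165,0],"roll":-54,"gripper":0.1}
    - {"dp":[0,-175,0],"roll":-61,"gripper":0.1}
    - {"dp":[0,-178,0],"roll":-68,"gripper":0.1}
    - {"dp":[0,-178,0],"roll":-75,"gripper":0.1}
    - {"dp":[0,-178,0],"roll":-82,"gripper":0.1}

```text
clock: 13.05
eef_pos: [457.8, 224.0, 391.5]
eef_rot: [-3.141, -0.001, 3.013]
wrist_force: [0.6, -0.4, 0.4]
finger_gap: 51.4
finger_force: 0.0
```

```bash
python3 -c "
from h import *
go(459,224,260,-137)"
```

```text
clock 13.05 at [457.8 224.  391.5] [-1.7996e+02 -6.0000e-02  1.7264e+02] j6 -1.06 gap 51.4 F [ 0.6 -0.4  0.4]
dp [ -1.3   0.3 131.5] roll -50.4
```

Request:
carry_out:
  deltas:
    - {"dp":[-1,0,10],"roll":-7,"gripper":0.1}
    - {"dp":[-1,0,30],"roll":-14,"gripper":0.1}
    - {"dp":[-1,0,55],"roll":-21,"gripper":0.1}
    - {"dp":[-1,0,80],"roll":-28,"gripper":0.1}
    - {"dp":[-1,0,105],"roll":-35,"gripper":0.1}
    - {"dp":[-1,0,122],"roll":-42,"gripper":0.1}
    - {"dp":[-1,0,130],"roll":-48,"gripper":0.1}
    - {"dp":[-1,0,131],"roll":-50.4,"gripper":0.1}
    - {"dp":[-1,0,131],"roll":-50.4,"gripper":0.1}
    - {"dp":[-1,0,131],"roll":-50.4,"gripper":0.1}

```text
clock: 13.88
eef_pos: [459.0, 223.8, 260.8]
eef_rot: [3.141, -0.001, -2.398]
wrist_force: [0.6, -0.0, -0.8]
finger_gap: 52.0
finger_force: 0.0
```

```bash
python3 - <<'E'
from h import *
st=read_state(); im=viewer.camera("wrist"); c=cam("wrist",st)
go(459,224,170,-137)
v=cv2.resize(im[:,:,::-1],(800,600),interpolation=cv2.INTER_CUBIC)
t=np.radians(25); n=np.array([-np.sin(t),0,np.cos(t)]); u=np.array([np.cos(t),0,np.sin(t)]); l=np.array([0,1,0]); ph=np.radians(40)
b=np.cos(ph)*u+np.sin(ph)*l
for X0,col in ((606,(0,0,255)),(610,(0,255,0))):
    A=np.array([X0-130,224,115])
    for P in (A+55*n, A+55*n+47*b, A+55*n-43*b, A+19*n+30*np.cross(n,b), A+19*n-30*np.cross(n,b)):
        q=proj(c,P)[0]/.7; cv2.circle(v,tuple(int(x) for x in q),4,col,1); print(X0,q.round())
cv2.imwrite("pics/w5.png",v)
E
```

```text
clock 13.93 at [459.2 223.9 261.2] [ 1.7999e+02 -1.0000e-02 -1.3743e+02] j6 -1.93 gap 51.8 F [-1.  -0.1  0.9]
dp [ 0.   0.2 91.2] roll -0.4
606 [411. 294.]
606 [411. 377.]
606 [410. 220.]
606 [438. 301.]
606 [348. 299.]
610 [406. 299.]
610 [407. 382.]
610 [406. 226.]
610 [434. 305.]
610 [343. 303.]
```

View pics/w5.png

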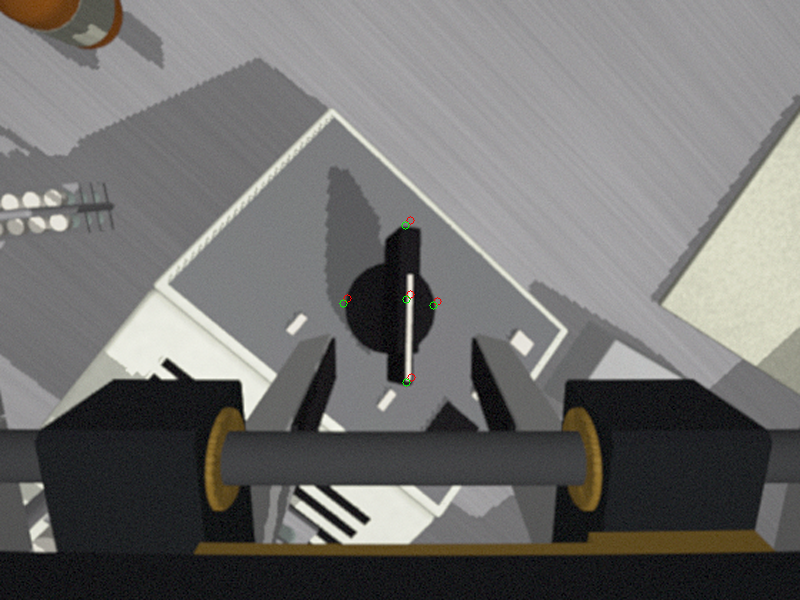

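The wrist view shows the handle vertical in the picture and so aligned with the tool. The white line runs from (410,274) to the nose at (408,382), pointing at the off mark (386,400), and the on mark is at (296,323). The model with dryer x ≈ 608 fits within 1–2 mm. Descend and grip.

Request:
carry_out:
  deltas:
    - {"dp":[-0.5,-0.3,20],"roll":0,"gripper":-0.2}
    - {"dp":[-0.5,-0.3,45],"roll":0,"gripper":-0.2}
    - {"dp":[-0.5,-0.3,70],"roll":0,"gripper":-0.2}
    - {"dp":[-0.5,-0.3,90],"roll":0,"gripper":-0.2}
    - {"dp":[-0.5,-0.3,105],"roll":0,"gripper":-0.2}
    - {"dp":[-0.5,-0.3,115],"roll":0,"gripper":-0.2}
    - {"dp":[-0.5,-0.3,121],"roll":0,"gripper":-0.2}
    - {"dp":[-0.5,-0.3,121],"roll":0,"gripper":-0.2}

```text
clock: 14.6
eef_pos: [459.7, 224.0, 139.7]
eef_rot: [3.141, -0.001, -2.397]
wrist_force: [-1.0, -0.7, -0.2]
finger_gap: 37.6
finger_force: 0.0
```

Request:
carry_out:
  deltas:
    - {"dp":[0,0,0],"roll":0,"gripper":-1}
    - {"dp":[0,0,0],"roll":0,"gripper":-1}
    - {"dp":[0,0,0],"roll":0,"gripper":-1}
    - {"dp":[0,0,0],"roll":0,"gripper":-1}
    - {"dp":[0,0,0],"roll":0,"gripper":-1}
    - {"dp":[0,0,0],"roll":0,"gripper":-1}
  newtons: 25

```text
clock: 15.1
eef_pos: [460.4, 224.1, 140.9]
eef_rot: [-3.141, 0.001, -2.397]
wrist_force: [1.5, -0.9, 2.8]
finger_gap: 18.9
finger_force: 23.3
```

Request:
carry_out:
  deltas:
    - {"dp":[-0.6,-0.6,1.8],"roll":0,"gripper":-1}
    - {"dp":[-1.2,-1.1,3.6],"roll":0,"gripper":-1}
    - {"dp":[-1.8,-1.7,5.4],"roll":0,"gripper":-1}
    - {"dp":[-2.4,-2.2,7.2],"roll":0,"gripper":-1}
    - {"dp":[-2.8,-2.6,8.2],"roll":0,"gripper":-1}
    - {"dp":[-2.8,-2.6,8.2],"roll":0,"gripper":-1}
    - {"dp":[-2.8,-2.6,8.2],"roll":0,"gripper":-1}

```text
clock: 15.68
eef_pos: [464.1, 224.1, 132.8]
eef_rot: [-3.141, 0.001, -2.397]
wrist_force: [-0.9, -1.8, 11.0]
finger_gap: 19.2
finger_force: 23.9
```

```bash
python3 -c "
from h import *
go(463.6,224,131.8,-137);print(read_state()['moment'])"
```

```text
clock 15.68 at [464.1 224.1 132.8] [-1.7998e+02  6.0000e-02 -1.3732e+02] j6 -1.94 gap 19.2 F [-0.9 -1.8 11. ]
dp [0.5 0.2 1. ] roll -0.3
[-0.37359731  0.0850663  -0.11036908]
```

Request:
carry_out:
  deltas:
    - {"dp":[-0.2,-0.2,0.6],"roll":0,"gripper":-1}
    - {"dp":[-0.3,-0.3,1.2],"roll":0,"gripper":-1}
    - {"dp":[-0.3,-0.3,1.2],"roll":0,"gripper":-1}

```text
clock: 15.93
eef_pos: [464.5, 224.2, 132.4]
eef_rot: [-3.141, 0.001, -2.397]
wrist_force: [-7.3, -3.1, 19.8]
finger_gap: 19.5
finger_force: 25.7
```

Request:
carry_out:
  deltas:
    - {"dp":[0,0,-0.4],"roll":2,"gripper":-1}
    - {"dp":[0,0,-0.4],"roll":5,"gripper":-1}
    - {"dp":[0,0,-0.4],"roll":8,"gripper":-1}
    - {"dp":[0,0,-0.4],"roll":11,"gripper":-1}
    - {"dp":[0,0,-0.4],"roll":14,"gripper":-1}

```text
clock: 16.35
eef_pos: [464.4, 224.8, 132.0]
eef_rot: [3.141, 0.002, -2.643]
wrist_force: [-4.3, 4.5, 11.0]
finger_gap: 17.1
finger_force: 24.3
```

```bash
python3 -c "
from h import *
go(463.6,224,131.8,137);print(read_state()['moment'])"
```

```text
clock 16.35 at [464.4 224.8 132. ] [ 1.7995e+02  1.1000e-01 -1.5145e+02] j6 -1.69 gap 17.1 F [-4.3  4.5 11. ]
dp [ 1.1 -0.3  0.2] roll 71.5
[ 0.67388175  0.31858909 -0.04712851]
```

Request:
carry_out:
  deltas:
    - {"dp":[0,0,0],"roll":4,"gripper":-1}
    - {"dp":[0,0,0],"roll":8,"gripper":-1}
    - {"dp":[0,0,0],"roll":12,"gripper":-1}
    - {"dp":[0,0,0],"roll":16,"gripper":-1}
    - {"dp":[0,0,0],"roll":20,"gripper":-1}
    - {"dp":[0,0,0],"roll":24,"gripper":-1}
    - {"dp":[0,0,0],"roll":28,"gripper":-1}
    - {"dp":[0,0,0],"roll":32,"gripper":-1}
    - {"dp":[0,0,0],"roll":36,"gripper":-1}
    - {"dp":[0,0,0],"roll":40,"gripper":-1}

```text
clock: 17.18
eef_pos: [463.6, 227.3, 131.9]
eef_rot: [3.135, -0.001, 2.942]
wrist_force: [-8.1, 23.6, 9.5]
finger_gap: 15.1
finger_force: 26.3
```

```bash
python3 -c "
from h import *
go(463.6,224,131.8,137);print(read_state()['moment'])"
```

```text
clock 17.18 at [463.6 227.3 131.9] [ 1.7965e+02 -8.0000e-02  1.6854e+02] j6 -0.99 gap 15.1 F [-8.1 23.6  9.5]
dp [-0.7 -3.2  0.1] roll 31.5
[4.98498001 1.40519548 0.43111884]
```

Request:
carry_out:
  deltas:
    - {"dp":[0,1.5,0.2],"roll":0,"gripper":-1}
    - {"dp":[0,3,0.4],"roll":0,"gripper":-1}
    - {"dp":[0,3,0.4],"roll":0,"gripper":-1}

```text
clock: 17.43
eef_pos: [463.8, 228.5, 131.8]
eef_rot: [3.14, -0.002, 2.945]
wrist_force: [-13.2, 6.4, 17.3]
finger_gap: 14.6
finger_force: 25.5
```

Request:
carry_out:
  deltas:
    - {"dp":[0,0,0],"roll":4,"gripper":-1}
    - {"dp":[0,0,0],"roll":8,"gripper":-1}
    - {"dp":[0,0,0],"roll":12,"gripper":-1}
    - {"dp":[0,0,0],"roll":16,"gripper":-1}
    - {"dp":[0,0,0],"roll":20,"gripper":-1}
    - {"dp":[0,0,0],"roll":24,"gripper":-1}

```text
clock: 17.93
eef_pos: [464.5, 229.7, 132.3]
eef_rot: [3.137, -0.002, 2.523]
wrist_force: [-9.7, 17.4, 17.7]
finger_gap: 17.7
finger_force: 28.6
```

```bash
python3 -c "
from h import *
go(463.6,227,131.8,137);print(read_state()['moment'])"
```

```text
clock 17.93 at [464.5 229.7 132.3] [ 1.7971e+02 -1.4000e-01  1.4454e+02] j6 -0.57 gap 17.7 F [-9.7 17.4 17.7]
dp [-0.8 -2.7  0.5] roll 7.5
[3.90238877 1.5174392  0.41346398]
```

Request:
carry_out:
  deltas:
    - {"dp":[0.6,0.8,0],"roll":1,"gripper":-1}
    - {"dp":[1.2,1.6,0],"roll":3,"gripper":-1}
    - {"dp":[1.2,1.6,0],"roll":5,"gripper":-1}
    - {"dp":[1.2,1.6,0],"roll":7,"gripper":-1}
    - {"dp":[1.2,1.6,0],"roll":7,"gripper":-1}

```text
clock: 18.35
eef_pos: [465.0, 230.6, 132.3]
eef_rot: [3.138, -0.001, 2.401]
wrist_force: [-5.2, 6.7, 15.5]
finger_gap: 18.4
finger_force: 27.8
```

```bash
python3 -c "
from h import *
go(463.6,227,131.8,137);print(read_state()['moment'])"
```

```text
clock 18.35 at [465.  230.6 132.3] [ 1.7978e+02 -5.0000e-02  1.3759e+02] j6 -0.44 gap 18.4 F [-5.2  6.7 15.5]
dp [-1.4 -3.6  0.5] roll 0.6
[1.9226217  0.54905809 0.28875778]
```

Request:
carry_out:
  deltas:
    - {"dp":[0,0,0],"roll":1.5,"gripper":-1}
    - {"dp":[0,0,0],"roll":3,"gripper":-1}
    - {"dp":[0,0,0],"roll":3,"gripper":-1}

```text
clock: 18.6
eef_pos: [465.1, 230.8, 132.5]
eef_rot: [3.137, -0.001, 2.35]
wrist_force: [-6.8, 7.9, 15.9]
finger_gap: 18.8
finger_force: 28.2
```

```bash
python3 - <<'E'
from h import *
st=read_state(); im=viewer.camera("wrist"); c=cam("wrist",st)
go(463.6,227,131.8,137);print(read_state()['moment'])
cv2.imwrite("pics/raw6.png",im[:,:,::-1])
# white line direction: brightest thin pixels near the handle, expected on image centre column
g=cv2.cvtColor(im,cv2.COLOR_RGB2GRAY); 
t=np.radians(25); n=np.array([-np.sin(t),0,np.cos(t)]); u=np.array([np.cos(t),0,np.sin(t)]); l=np.array([0,1,0])
A=np.array([478,226,115])
for d in (30,36,40,44):
    ph=np.radians(-d); b=np.cos(ph)*u+np.sin(ph)*l; print(d,proj(c,[A+46*n,A+46*n-43*b,A+46*n+47*b]).round().tolist())
ys,xs=np.where((g>140)); m=(abs(xs-280)<60)&(ys<250)
print(np.c_[xs,ys][m][::max(1,m.sum()//25)].tolist())
E
```

```text
clock 18.65 at [465.1 230.8 132.5] [ 1.7975e+02 -7.0000e-02  1.3469e+02] j6 -0.39 gap 19.1 F [-5.5  7.9 15.6]
dp [-1.6 -3.7  0.7] roll -2.3
[2.17880934 0.51998384 0.33069964]
30 [[268.0, 265.0], [251.0, 179.0], [289.0, 366.0]]
36 [[268.0, 265.0], [259.0, 177.0], [279.0, 366.0]]
40 [[268.0, 265.0], [265.0, 176.0], [273.0, 366.0]]
44 [[268.0, 265.0], [271.0, 176.0], [266.0, 366.0]]
[[221, 0], [265, 4], [315, 8], [265, 13], [236, 18], [320, 22], [314, 27], [230, 33], [253, 38], [282, 43], [297, 48], [221, 54], [265, 59], [227, 65], [270, 70], [299, 75], [263, 81], [258, 87], [289, 93], [274, 100], [250, 108], [239, 117], [257, 127], [243, 141], [309, 237], [310, 249]]
```

```bash
python3 - <<'E'
import cv2,numpy as np
g=cv2.imread("pics/raw6.png",0)
for r in range(150,272,8):
    print(r,' '.join(f"{int(v):3d}" for v in g[r,216:330:4]))
E
```

```text
150 158 167 165 166 174 224 200 124 127 124 126 123 128 127 130 126 128 130 126 131 128 124 130 128 129 129 127 128 129
158 168 168 170 221 221 124 124 130 126 126 129 129 131 129 125 132 128 128 123 124 127 123 130 124 127 127 129 126 126
166 166 216 219 126 127 128 127 128 128 127 124 126 129 130 128 128 130 127 128 125 127 128 125 131 130 123 128 128 132
174 225 126 131 129 128 126 129 126 125 127 128 129 127 133 124 128 122 129 128 122 126 126 127 126 131 131 129 128 127
182 133 126 126 128 126 128 127 131 123 129 129  25  31  24  26  32  40  27  10  60 131 129 128 127 130 129 131 127 128
190 128 128 129 131 127 127 128 128 128 128 125  22  30  25  28  32  35  17  23  23  26  92 128 127 131 128 130 130 129
198 129 128 123 126 125 131 130 129 130 126 129  26  35  26  31  35  28  31  31  32  23  64 131 128 127 129 128 130 130
206 127 125 126 128 125 128 130 129 131 111 106  18  30  26  28  34  34  28  12  21  23  52 129 131 129 130 129 129 131
214 126 125 127 127 131 116 100  93  93  97  95  21  36  13  25  23  26  28  26  21  28  22  27  54 125 128 132 130 130
222 130 128 129  96  87  89  86  94  90  90  95  24  29  24  34  25  20  31  20  24  30  14  24  28  24  27  32  59 127
230 125  95  95  94  93  94  94  92  93  93  89  20  22  25  23  21  30  37  21  26  24  23  28  23  25  32  29  29  27
238 120  95  94  92  95  94  94 139 156 125 106  46  26 186 235  23  22  34  23  20  19  14 142 152 157 157 132  51  31
246 123  91  96  99  93  94 154 150 153 156 154  79  28 135 234  11  24  29  28  25   2  13  73 154 157 150 158 157  30
254 131  95  89  96  94 153 154 156 152 153 155  29  32 100 231  29  28  27  19   1   1  10  28 159 153 154 158 151 154
262 127  91  95  92 137 156 155 153 155 158 136  26  19  86 233  45  31  27  24  19  10  16  30 127 154 153 156 158 155
270  34  37  32  30  32  90 150 151 155 154  61  20  26  65 235  75  33  33  20  15   6  21  16  53 151 156 155 154  91
```

Request:
carry_out:
  deltas:
    - {"dp":[0,0,0.2],"roll":1.5,"gripper":-1}
    - {"dp":[0,0,0.2],"roll":3,"gripper":-1}
    - {"dp":[0,0,0.2],"roll":3,"gripper":-1}

```text
clock: 18.9
eef_pos: [465.0, 231.0, 132.4]
eef_rot: [3.137, -0.002, 2.298]
wrist_force: [-5.9, 9.4, 16.8]
finger_gap: 19.4
finger_force: 29.8
```

```bash
python3 - <<'E'
from h import *
st=read_state(); im=viewer.camera("wrist"); c=cam("wrist",st)
go(463.6,227,131.8,137);print(read_state()['moment'])
g=cv2.cvtColor(im,cv2.COLOR_RGB2GRAY).astype(float)
rows=np.arange(236,284,4); s=[(g[r,262:284]*(g[r,262:284]>60)) for r in rows]
cs=np.array([(w*np.arange(262,284)).sum()/w.sum() for w in s]); print(cs.round(1),np.polyfit(rows,cs,1))
g0=cv2.imread("pics/raw6.png",0).astype(float); s=[(g0[r,262:284]*(g0[r,262:284]>60)) for r in rows]
cs=np.array([(w*np.arange(262,284)).sum()/w.sum() for w in s]); print(cs.round(1),np.polyfit(rows,cs,1))
t=np.radians(25); n=np.array([-np.sin(t),0,np.cos(t)]); u=np.array([np.cos(t),0,np.sin(t)]); l=np.array([0,1,0])
A=np.array([478,227,115])
for d in (34,38,42):
    ph=np.radians(-d); b=np.cos(ph)*u+np.sin(ph)*l; q=proj(c,[A+46*n,A+46*n+40*b]); print(d,(q[1]-q[0])[0]/(q[1]-q[0])[1])
E
```

```text
clock 18.95 at [465.  231.  132.3] [ 1.7974e+02 -9.0000e-02  1.3172e+02] j6 -0.34 gap 19.1 F [-5.3  9.7 17.1]
dp [-2.  -3.7  0.5] roll -5.3
[2.5775979  0.76316577 0.6423749 ]
[269.3 269.4 269.6 270.1 270.4 270.6 271.2 271.4 271.6 272.1 272.4 272.6] [7.97985083e-02 2.50288408e+02]
[270.6 270.7 271.1 271.4 271.4 271.5 271.5 271.6 272.  272.1 272.4 272.4] [4.03215532e-02 2.61150339e+02]
34 0.18894467776811724
38 0.12256670564002115
42 0.05716413319360099
```

The handle is at its hard stop: the line has started to turn relative to the gripper and the moment has risen. Ease off and release, letting it spring out, then rise.

Request:
carry_out:
  deltas:
    - {"dp":[0,0,0],"roll":-1,"gripper":-0.4}
    - {"dp":[0,0,0],"roll":-1,"gripper":-0.4}
    - {"dp":[0,0,0],"roll":-1,"gripper":-0.35}
    - {"dp":[0,0,-2],"roll":-1,"gripper":-0.3}
    - {"dp":[0,0,-6],"roll":-1,"gripper":-0.25}
    - {"dp":[0,0,-12],"roll":-1,"gripper":-0.2}
    - {"dp":[0,0,-20],"roll":-1,"gripper":-0.2}
    - {"dp":[0,0,-35],"roll":-1,"gripper":-0.2}
    - {"dp":[0,0,-60],"roll":-1,"gripper":-0.2}
    - {"dp":[0,0,-90],"roll":-1,"gripper":-0.2}
    - {"dp":[0,0,-125],"roll":-1,"gripper":-0.2}
    - {"dp":[0,0,-125],"roll":-1,"gripper":-0.2}

```text
clock: 19.95
eef_pos: [466.4, 229.7, 262.8]
eef_rot: [3.132, 0.003, 2.316]
wrist_force: [-0.8, 0.1, 0.7]
finger_gap: 37.8
finger_force: 0.0
```

```bash
python3 - <<'E'
from h import *
st=read_state(); im=viewer.camera("wrist"); s=viewer.camera("side"); c=cam("wrist",st); cs=cam("side")
go(463,227,260,137)
v=im[:,:,::-1].copy()
t=np.radians(25); n=np.array([-np.sin(t),0,np.cos(t)]); u=np.array([np.cos(t),0,np.sin(t)]); l=np.array([0,1,0]); A=np.array([478,226,115]); ph=np.radians(-40.2); b=np.cos(ph)*u+np.sin(ph)*l
for P in (A+55*n,A+55*n+47*b,A+46*n+47*b):
    q=proj(c,P)[0]; print(q.round()); cv2.circle(v,tuple(int(x) for x in q),3,(0,0,255),1)
a=cv2.resize(v[100:400,100:500],(400,300)); 
q=proj(cs,[560,224,200])[0].astype(int); x,y=q[0]-90,q[1]-68
b2=cv2.resize(s[y:y+135,x:x+180,::-1],(400,300),interpolation=cv2.INTER_CUBIC)
cv2.imwrite("pics/f.png",np.hstack([a,b2]))
E
```

```text
clock 20.05 at [465.1 229.1 257.2] [1.7983e+02 6.0000e-02 1.3267e+02] j6 -0.36 gap 37.5 F [-0.7 -0.9 -0.9]
dp [-0.1 -3.  -2.8] roll -4.3
[269. 202.]
[273. 260.]
[277. 259.]
```

View pics/f.png

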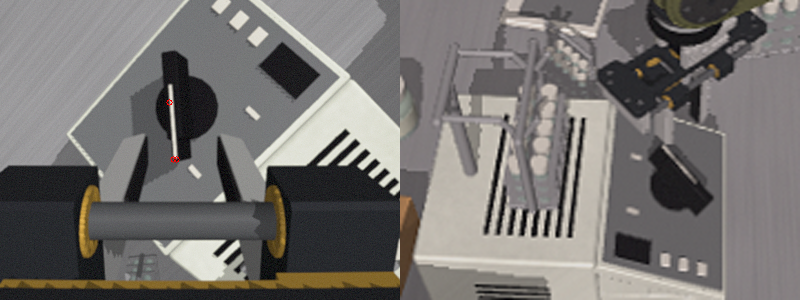

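The final view shows the basket still hanging level in both hooks and the handle line running (170,85) to (175,158), towards the on mark at (195,172). Check the angle and spring-out numerically.

```bash
python3 - <<'E'
from h import *
def line(g,x0,x1,y0,y1):
    m=(g[y0:y1,x0:x1]>150).astype(np.uint8); k,lab,st,_=cv2.connectedComponentsWithStats(m)
    i=max(range(1,k),key=lambda j:st[j,3] if st[j,2]<25 else 0)
    ys,xs=np.where(lab==i); p=np.polyfit(ys+y0,xs+x0,1); t,b=ys.min()+y0,ys.max()+y0
    return np.array([np.polyval(p,t),t,np.polyval(p,b),b+1.])
g5=cv2.resize(cv2.cvtColor(cv2.imread("pics/w5.png"),cv2.COLOR_BGR2GRAY),(560,420),interpolation=cv2.INTER_AREA)
L0=line(g5,275,300,185,275)
st=read_state(); im=viewer.camera("wrist"); c=cam("wrist",st); L1=line(cv2.cvtColor(im,cv2.COLOR_RGB2GRAY),255,285,170,275)
c0=dict(c); T=np.eye(4); T[:3,:3]=R.from_euler("xyz",[np.pi,0,-137.43],degrees=False).as_matrix() if 0 else R.from_euler("xyz",[179.99,-.01,-137.43],degrees=True).as_matrix(); T[:3,3]=[459.2,223.9,261.2]
T=T@viewer.camera_params("wrist")["T_tool_cam"]; c0["R"],c0["e"]=T[:3,:3],T[:3,3]
print(L0.round(1),L1.round(1))
t=np.radians(25); n=np.array([-np.sin(t),0,np.cos(t)]); u=np.array([np.cos(t),0,np.sin(t)]); l=np.array([0,1,0])
# unknown: axis x,y ; phi0, phi1 ; plunger at end; line start r0
def ends(ax,ay,ph,q,r0):
    b=np.cos(ph)*u+np.sin(ph)*l; A=np.array([ax,ay,115])+(55-q)*n; return np.array([A+r0*b,A+47*b])
f=lambda x:np.r_[proj(c0,ends(x[0],x[1],x[2],0,x[5])).ravel()-L0, proj(c,ends(x[0],x[1],x[3],x[4],x[5])).ravel()-L1]
r=least_squares(f,[478,225,.7,-.7,3,-10]); print(r.x.round(2),np.degrees(r.x[2:4]),r.fun.round(1))
for q in (0,7):
    g=lambda x:f(np.r_[x[:4],q,x[4]]); rr=least_squares(g,[478,225,.7,-.7,-10]); print(q,rr.x.round(2),rr.cost)
E
```

```text
[286.7 192.  285.2 267. ] [272.  187.  277.3 262. ]
[ 4.7989e+02  2.2656e+02  6.5000e-01 -7.0000e-01 -1.6000e-01 -1.4550e+01] [ 37.22224017 -40.36632124] [ 2.2 -0.5  0.7  0.1  0.2  0.6  0.2  2.4]
0 [479.87 226.55   0.65  -0.7  -14.55] 5.9578097626133335
7 [479.01 225.91   0.65  -0.72 -14.43] 10.271955089562125
```

```bash
python3 -c "
from cell import manip; print(manip.sign_off())"
```

```text
the job is handed in; nothing more can be done
None
```

The basket hangs level by its bar in both dryer hooks, and the dryer handle is turned to the on mark and sprung out. The job is handed in at about 20 s, but I judged the lock from the final camera fit and did not test it by touch.

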